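# Seat the filter plate under the holder's lip

### The arm

A 6-joint arm with a two-finger parallel gripper is mounted at the origin on a cart in front of the work surface, level with it; the furniture and walls round the work are solid. World frame = base frame: x ahead of the robot, y to its left, z up, the work surface at z = 0. Lengths are in mm, angles in rad, forces in N, time in s.
With the tool pointing down it reaches from about 250 to 775 mm from the base axis. Payload 4 kg.
Tool frame: the origin (TCP) lies midway between the tips of the shut fingers; the grasp point (between the pads) lies 19 mm behind it; z points along the fingers, y is the direction in which the jaws open and shut (so a half turn about z gives the same grasp; the last joint's range is limited). The gripper opens to 85 mm and grips with 20 to 120 N. Pads are 22 mm wide; open, the fingers measure 114 mm over their backs; the gripper's body (76 mm by 85 mm) begins 54 mm behind the grasp point. The pads swing forward as they close: fully open they stand 13 mm farther back than shut.
Start: joints at [1.23, 0.087, 1.371, -0, 1.684, -0.103], TCP at [129.569, 534.537, 231.341] pointing down, gripper open.
Joint ranges: [-3.1, 3.1], [-0.76, 2.03], [0.27, 2.55], [-1.08, 4.22], [0.17, 2.65], [-2.57, 2.57]. Speed limits (rad/s): [2.79, 2.79, 3.14, 3.14, 3.14, 3.14].

### API

Orientations are given as a unit quaternion [w, x, y, z].
In Python, from cell import manip gives the robot as it stands. The module is installed in compiled form; this text tells all that it offers.
- The arm moves only by the tool play_rows, never from a script. Its argument "plan" is a list that holds one entry, the list of rows, each a list of 7 numbers: the shift along the tool's x, y, z in m, then the turn, a rotation vector about the tool's x, y, z in rad, then the opening, from 0 (shut) to 1 (fully open). In form: [[[x, y, z, rx, ry, rz, claw], ...]]. A call has 1 to 20 rows; each row shifts and turns the pose as measured when the row begins, along the tool's axes as they then stand; what a row does not reach is not made up. A row lasts 1/8 s, in which the tool goes at most 62.5 mm and 10.7 degrees, less where a joint would pass 70% of its speed; a pose out of reach is approached as far as the arm can. A call is refused whole if a number of a shift passes 0.0625 or a number of a turn 0.188, either way. A call with a gripper value outside its range is refused whole. The fingers move at their own pace and stop on an object; "force" is the grip in N (left out, the last holds). Time passes only in rows, so rows that do not move let the fingers close. It gives the time, the measured TCP pose, the force and the opening at its end, in the units of the state.
- manip.sense(): the state, without advancing time (a new reading comes with each control period).
- manip.camera(name): name is "side" or "top"; returns a dict with "color" (400x640x3 uint8, red, green, blue), "vfov" (degrees; the focal length in pixels is half the picture's height over the tangent of half this angle, whatever the lens; pixels are square), "cx", "cy" (the principal point, pixels), "xyz" and "attitude" of the camera in the world. Camera axes: x right, y down, z forward; pixel columns grow to the right and rows downward; lengths in mm; the calibration is good to about 2 mm. A picture is of the moment at which its call begins. There is no depth.
- manip.sign_off(): hands the job in, once; it reports no verdict.
Trained networks look in the newest picture that a camera, given by its name, has taken for a name from the list of things; names that differ only in an ending like _2 or _b are one class to them, and where a whole thing is asked for, a point or a joint stands for the part that bears it (a point fixed in the world has none). Each returns a list of dicts, best first, with "p" (0 to 1); they miss things now and then, are a little off and sometimes report something else, mostly with a low value. They report only what shows in the picture. A call takes as long as a camera call.
- manip.cut_out(camera, target): "pixels" (400x640 bool, what is visible of it) and "extent" ([left, top, width, height] in pixels, round what is visible of it).
- manip.pinpoint(camera, target): "position" ([row, column] in pixels: a listed point, or the origin of a listed thing).
The state is a dict: "t": time; "qpos": joint angles; "dq": joint speeds; "tau": joint torques, N m; "position": TCP position; "eef_rot": TCP orientation; "ft_force": force on the tool from outside, world axes, zero at the start; "moment": the same for the moment, N m; "gripper_width": finger opening in mm.
Only numpy, scipy, OpenCV 4.12 (cv2) and the standard library are available. Lean on these libraries where they do the work, as an engineer would, in place of code of your own. Each camera call takes 0.05 s, during which the arm holds its last target. There are 200 camera calls.

### The job

Draw the amber filter plate out from under the dust cover by its exposed tongue end, put it down on the open bench well clear of the cover and let go of it. Then take it by its blue grip bar, turn it round, tuck its tongue under the green holder's dark lip and lower the other end behind the rear stop, so that it lies flat and fully home, and let go. Do not shift or tip the two vials, the lens mount or the black cube standing near the work.

Things in the scene. Friction and masses are not known exactly. Their poses are not given: they have to be found in the camera images.
- filter_plate: Loose black plate, amber window, blue grip bar; 116 mm long (x), 7 mm thick, about 0.12 kg. Origin: underside, mid length and width; z up; +x to the tongue end. Main part x = -58 to +28 mm, 56 mm wide; tongue x = +28 to +58 mm, 34 mm wide, 7 mm thick. Starts flat on the bench, bar end under the dust cover, tongue end 42 to 58 mm out of the mouth.
- tongue_tip (a point): Middle of the plate's tongue end face (plate x = +58 mm, half way up its thickness). Axes as the plate's.
- grip_bar (a point): Point in the plate's blue grip bar, at plate x = -42 mm, 20 mm above the plate's underside. The bar stands across the plate: 10 mm thick along x, 40 mm long along y, top 32 mm above the underside (25 mm above the plate's top face).
- dust_cover: Fixed low tunnel, grey walls and clear roof, open only at the mouth. Origin: on the bench, 75 mm in front of the mouth on the centre line; +x points into the mouth. Walls and roof x = 75 to 155 mm; inside 72 mm wide, 42 mm high; outside 82 mm wide, 46 mm high; low mounting ears to 52 mm either side at mid-depth.
- holder: Fixed green holder, 140 (x) by 86 mm, dark steel lip at its +x end. Origin: on the bench below the seat's centre; z up. Seat floor 6 mm above the bench. Seated plate: +x as the holder's +x, origin 6 mm above the holder's origin, 1.5 mm play to either side in x and y. Side rails x = -59.5 to +30.5 mm, inner faces y = +-29.5 mm, 6 mm above the seat floor.
- lip_edge (a point): Middle of the lower rear edge of the holder's lip: holder x = +48 mm, 12.5 mm above the seat floor. The lip runs from there to x = +66 mm, top 22.5 mm above the bench; tongue space below it ends at a front wall, x = +59.5 mm. Cheeks beside it, from x = +44 mm, leave 38 mm width: only the tongue fits. A level plate cannot slide in over the rear stop: go in tilted, tongue down 10 to 20 degrees.
- rear_stop (a point): Middle of the top of the holder's rear stop's inner face: holder x = -59.5 mm, 6 mm above the seat floor; the stop is 6 mm thick and 56 mm wide.
- white_cap_vial: Bystander: loose amber vial with white cap, 27 mm across, 60 mm tall, standing; origin under its centre.
- black_cap_vial: Bystander: loose amber vial with black cap, 27 mm across, 60 mm tall, standing; origin under its centre.
- lens_mount: Bystander: loose lens in a black ring on a post and foot, 32 mm across, 66 mm tall; origin under its centre.
- cage_cube: Bystander: loose black cube with brass-coloured ports, 34 mm; origin under its centre.

How it is judged:
By the outcome, as a careful person would: the job done as asked, in the order asked, and still so for the second after the job is handed in, with the robot touching nothing.
It also fails if it takes over 61 s, if anything falls off the work surface, if the arm or the gripper's body presses on something with over 40 N, if the wrist force passes 120 N, or if a joint passes its speed limit or range.

## Working session

There is one attempt and no reset: what is moved stays moved. The work goes in short steps, Python scripts to look and compute and a tool call to move; the robot and the scene stay as the last step left them, time stands still between calls to the robot, and variables do not carry over. Pictures are saved under pics/ and viewed, about 8 in all and at most 12, crops included, and the job is handed in when it is done.

Besides the shell and the picture viewer there is one more tool, called after "Request:" as name([rows], argument=value, ...), one row to a line, values as JSON. play_rows: Moves the arm, as the interface text tells. Its arguments: {"type":"object","properties":{"plan":{"type":"array","items":{"type":"array","items":{"type":"array","items":{"type":"number"}}}},"force":{"type":"number"}},"required":["plan"]}

```bash
mkdir -p pics
cat > h.py <<'E'
from cell import manip
import numpy as np, cv2
from scipy.spatial.transform import Rotation as R
def rot(q): return R.from_quat([q[1],q[2],q[3],q[0]])
def K(c):
    f=c["color"].shape[0]/2/np.tan(np.radians(c["vfov"])/2); return f
def ray(c,rc,z):
    """pixel [row,col] -> world point at height z"""
    f=K(c); d=rot(c["attitude"]).apply([(rc[1]-c["cx"])/f,(rc[0]-c["cy"])/f,1.]); o=np.array(c["xyz"])
    return o+d*(z-o[2])/d[2]
def proj(c,p):
    f=K(c); q=rot(c["attitude"]).inv().apply(np.array(p)-np.array(c["xyz"]))
    return np.array([c["cy"]+f*q[...,1]/q[...,2], c["cx"]+f*q[...,0]/q[...,2]]).T
def save(c,n,crop=None,s=1):
    im=cv2.cvtColor(c["color"],cv2.COLOR_RGB2BGR)
    if crop: l,t,w,h=crop; im=im[t:t+h,l:l+w]
    cv2.imwrite("pics/"+n+".png",cv2.resize(im,None,fx=s,fy=s,interpolation=cv2.INTER_CUBIC))
E
python3 - <<'E'
from h import *
s=manip.sense(); print(s["t"],s["position"],s["eef_rot"],s["gripper_width"])
C={}
for n in ("top","side"):
    c=C[n]=manip.camera(n); save(c,n+"0"); print(n,c["xyz"],c["attitude"],c["vfov"],c["cx"],c["cy"])
    for t,z in [("filter_plate",0),("tongue_tip",3.5),("grip_bar",20),("dust_cover",0),("holder",0),("lip_edge",18.5),("rear_stop",12),("white_cap_vial",0),("black_cap_vial",0),("lens_mount",0),("cage_cube",0)]:
        for d in manip.pinpoint(n,t)[:2]: print(n,t,round(d["p"],2),np.round(d["position"],1),np.round(ray(c,d["position"],z),1))
E
```

```text
0.0 [129.38626897 534.06818313 230.13276445] [-2.43503514e-04  1.18589318e-01  9.92942774e-01 -1.07759448e-03] 85.27403922850928
top [407.72036665  -3.79105452 894.76767481] [ 0.06761429 -0.64276522  0.75830864 -0.08514215] 55.424143882468506 322.27832210113985 193.05822397659705
top filter_plate 0.61 [165.5 384.9] [ 645.2 -205.2    0. ]
top tongue_tip 0.6 [184.3 394. ] [ 594.4 -216.6    3.5]
top holder 0.68 [214.6 289.9] [562.8  42.    0. ]
top lip_edge 0.72 [193.2 280.6] [613.7  55.2  18.5]
top rear_stop 0.69 [234.3 295.3] [513.   35.9  12. ]
top white_cap_vial 0.65 [245.  230.9] [514.4 188.2   0. ]
top black_cap_vial 0.52 [155.3 334.9] [690.8 -88.8   0. ]
top black_cap_vial 0.51 [193.3 279.6] [618.1  58.9   0. ]
top lens_mount 0.45 [246.4 359.1] [ 462.1 -106.3    0. ]
top cage_cube 0.71 [192.  222.5] [643.7 193.8   0. ]
side [ 264.95579001 -821.5507852   488.61562362] [-0.50893874  0.83895164 -0.16724869  0.09575688] 42.09249578147036 313.83816455387745 197.59531752668187
side filter_plate 0.73 [257.6 389.9] [ 648.4 -203.7    0. ]
side tongue_tip 0.68 [267.9 361.5] [ 589.6 -215.8    3.5]
side holder 0.82 [203.4 290. ] [560.8  40.4   0. ]
side holder 0.34 [180.8 244.6] [505.5 176.6   0. ]
side lip_edge 0.91 [183.1 310.3] [618.2  74.4  18.5]
side lip_edge 0.67 [203.6 269.9] [513.9  22.1  18.5]
side rear_stop 0.78 [206.8 266.8] [507.9  23.8  12. ]
side white_cap_vial 0.71 [181.2 248.1] [511.9 171.7   0. ]
side black_cap_vial 0.69 [223.6 377.5] [682.6 -97.6   0. ]
side lens_mount 0.85 [245.4 264.1] [467.4 -86.3   0. ]
side cage_cube 0.72 [166.6 299.5] [641.4 199.4  -0. ]
```

View pics/top0.png

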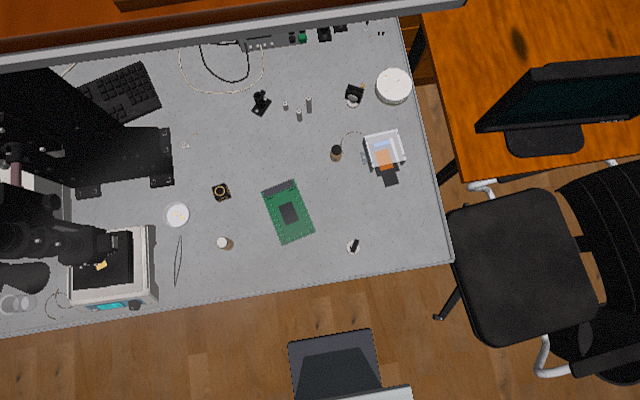

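View pics/side0.png

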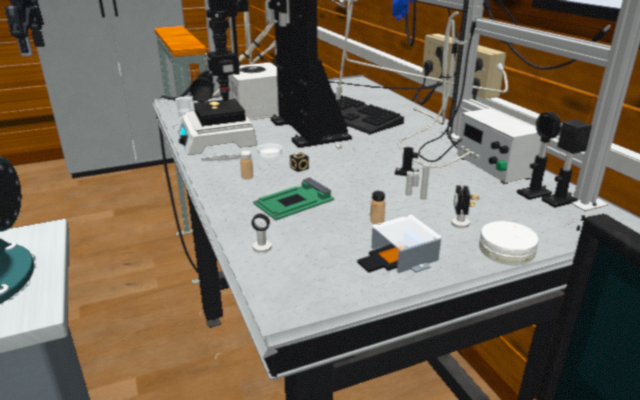

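The pictures show the green holder (top 288,212), the cover with the plate's tongue towards the robot (top 385,165; side 390,255), the lens mount (side 262,240), the black-cap vial next to the cover, and the cube and white-cap vial to the left. Next I'll refine the poses.

Run:
```python
from h import *
out=[]
for n,b1,b2 in (("top",(345,115,80,80),(250,170,80,80)),("side",(345,205,110,80),(240,165,110,80))):
    c=manip.camera(n); 
    np.save(n+"_c.npy",c,allow_pickle=True)
    im=cv2.cvtColor(c["color"],cv2.COLOR_RGB2BGR)
    row=[cv2.resize(im[t:t+h,l:l+w],(400,300 if w==110 else 400)[0:2],interpolation=cv2.INTER_CUBIC)[:300] if 0 else cv2.resize(im[t:t+h,l:l+w],None,fx=(290/h),fy=290/h,interpolation=cv2.INTER_CUBIC) for l,t,w,h in (b1,b2)]
    r=np.hstack(row); out.append(cv2.copyMakeBorder(r,0,0,0,800-r.shape[1],cv2.BORDER_CONSTANT))
    for t in ("holder","filter_plate","dust_cover"):
        for d in manip.cut_out(n,t)[:1]:
            print(n,t,d["p"],d["extent"],d["pixels"].sum()); np.save(f"m_{n}_{t}.npy",d["pixels"])
cv2.imwrite("pics/crops.png",np.vstack(out))
```

```text
top filter_plate 0.92 [376.6, 164.6, 18.3, 19.7] 372
top dust_cover 0.97 [360.3, 126.7, 48.2, 46.1] 1279
side holder 0.85 [254.6, 178.7, 75.7, 42.4] 1789
side filter_plate 0.88 [357.2, 246.1, 42.3, 27.2] 811
side dust_cover 0.6 [368.5, 217.2, 71.3, 57.2] 2496
```

View pics/crops.png

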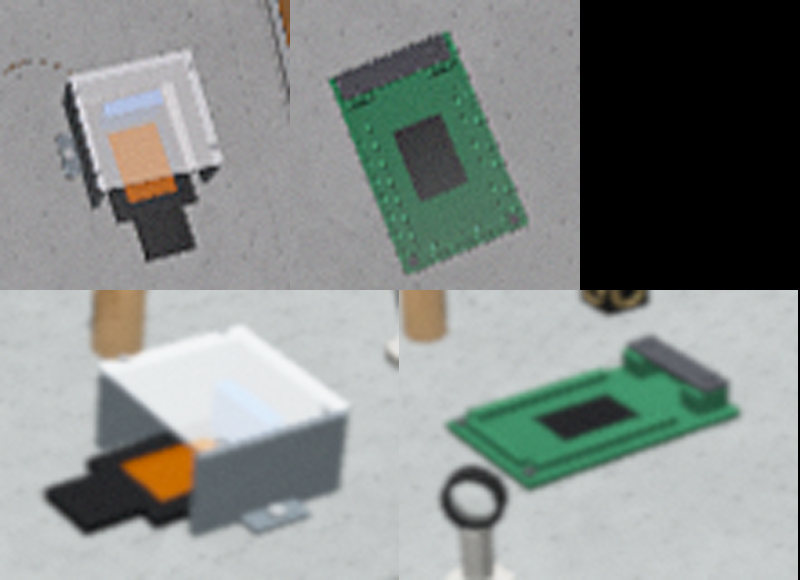

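```bash
cat > fit.py <<'E'
from h import *
from scipy.optimize import minimize
def box(x0,x1,y0,y1,z0,z1): return np.array([[x,y,z] for x in (x0,x1) for y in (y0,y1) for z in (z0,z1)],float)
def place(P,x,y,yaw,z=0): return R.from_euler("z",yaw).apply(P)+[x,y,z]
S=8
def sil(c,boxes,pose,roi,d=(0,0)):
    l,t,w,h=roi; m=np.zeros((h*S,w*S),np.uint8)
    for b in boxes:
        q=proj(c,place(b,*pose))[:,::-1]+d
        hull=cv2.convexHull(((q-[l-.5,t-.5])*S).astype(np.float32)).round().astype(np.int32)
        cv2.fillConvexPoly(m,hull,1)
    return cv2.resize(m.astype(np.float32),(w,h),interpolation=cv2.INTER_AREA)
def fit(obs,boxes,p0,shift=False):
    """obs: list of (cam,roi,mask float, valid)"""
    def cost(v):
        e=0
        for i,(c,roi,m,ok) in enumerate(obs):
            d=(v[3+2*i],v[4+2*i]) if shift else (0,0)
            e+=(np.abs(sil(c,boxes,v[:3],roi,d)-m)*ok).sum()
            if shift: e+=3*(d[0]**2+d[1]**2)
        return e
    v0=np.array(list(p0)+([0]*2*len(obs) if shift else [])); 
    n=len(v0); sx=np.vstack([v0]+[v0+np.eye(n)[i]*([6,6,.08]+[.7]*20)[i] for i in range(n)])
    r=minimize(cost,v0,method="Nelder-Mead",options=dict(initial_simplex=sx,maxiter=700,xatol=.02,fatol=.02))
    r=minimize(cost,r.x,method="Nelder-Mead",options=dict(maxiter=700,xatol=.02,fatol=.02)); return r.x,r.fun
def crop(c,roi): l,t,w,h=roi; return c["color"][t:t+h,l:l+w].astype(float)
HB=[box(-70,70,-43,43,0,6)]
E
python3 - <<'E'
from fit import *
C={n:np.load(n+"_c.npy",allow_pickle=True).item() for n in ("top","side")}
O=[];L=[]
for n,roi in (("top",(252,172,72,82)),("side",(246,172,96,56))):
    c=C[n]; a=crop(c,roi); g=((a[...,1]-a[...,0]>15)|(a.max(2)<105)).astype(np.float32)
    k,lab,st,_=cv2.connectedComponentsWithStats(g.astype(np.uint8)); i=1+st[1:,4].argmax()
    m=(lab==i).astype(np.uint8); f=cv2.findContours(m,0,1)[0]; cv2.drawContours(m,f,-1,1,-1); m=m.astype(np.float32)
    print(n,m.sum()); ok=np.ones_like(m)
    if n=="side": ok[:, :][(np.indices(m.shape)[0]+172>208)&(np.indices(m.shape)[1]+246<272)]=0
    O.append((c,roi,m,ok))
bx={"c":[box(-70,70,-43,43,0,6)],"o":[box(-70,70,-43,43,0,6),box(44,62,-30,30,6,22.5)],
"o-4":[box(-74,66,-43,43,0,6),box(44,66,-30,30,6,22.5)]}
for w in (30,38,43):
  for off in (-4,-2,0,2,4):
    b=[box(-70+off,70+off,-43,43,0,6),box(48,66,-w,w,18.5,22.5),box(44,66,-w,w,6,18.5)]
    v,f=fit(O,b,(561,41,.25),True)
    print(w,off,np.round(v,3),round(f,1), "sep", [np.round(fit([o],b,v[:3])[0],3) for o in O] if w==30 and off==0 else "")
E
```

```text
top 2129.0
side 1706.0
30 -4 [ 5.72432e+02  4.62590e+01  2.33000e-01 -3.97000e-01 -8.28000e-01
  1.77000e-01 -5.84000e-01] 307.1 sep 
30 -2 [ 5.70007e+02  4.59270e+01  2.32000e-01 -4.89000e-01 -1.03200e+00
  4.23000e-01 -5.82000e-01] 273.6 sep 
30 0 [ 5.70069e+02  4.54190e+01  2.36000e-01 -3.89000e-01 -4.34000e-01
 -1.17000e-01 -6.03000e-01] 239.9 sep [array([5.7145e+02, 4.6151e+01, 2.3400e-01]), array([5.69403e+02, 4.77290e+01, 2.33000e-01])]
30 2 [ 5.68627e+02  4.52660e+01  2.35000e-01 -3.49000e-01 -3.05000e-01
 -2.60000e-01 -3.27000e-01] 222.9 sep 
30 4 [ 5.66846e+02  4.52190e+01  2.36000e-01 -5.20000e-02 -2.15000e-01
 -2.58000e-01 -3.94000e-01] 209.5 sep 
38 -4 [ 5.71571e+02  4.59560e+01  2.32000e-01 -4.94000e-01 -7.95000e-01
  1.80000e-02 -5.29000e-01] 335.0 sep 
38 -2 [ 5.69678e+02  4.58550e+01  2.33000e-01 -3.00000e-01 -8.34000e-01
  9.50000e-02 -5.11000e-01] 289.1 sep 
38 0 [ 5.68876e+02  4.59260e+01  2.33000e-01 -2.58000e-01 -9.52000e-01
  1.09000e-01 -4.15000e-01] 252.1 sep 
38 2 [ 5.67261e+02  4.55240e+01  2.33000e-01 -2.59000e-01 -7.27000e-01
  3.16000e-01 -3.97000e-01] 241.9 sep 
38 4 [ 5.67094e+02  4.55930e+01  2.34000e-01  9.70000e-02 -2.49000e-01
 -4.51000e-01 -1.49000e-01] 224.0 sep 
43 -4 [ 5.7075e+02  4.5974e+01  2.3600e-01 -3.0100e-01 -6.5100e-01 -1.3800e-01
 -4.9600e-01] 367.0 sep 
43 -2 [ 5.69507e+02  4.54810e+01  2.29000e-01 -3.32000e-01 -7.96000e-01
  1.31000e-01 -5.77000e-01] 324.4 sep 
43 0 [ 5.69723e+02  4.58040e+01  2.34000e-01 -2.56000e-01 -5.94000e-01
 -7.00000e-02 -4.59000e-01] 286.5 sep 
43 2 [ 5.67159e+02  4.58260e+01  2.28000e-01 -6.60000e-02 -8.99000e-01
 -9.00000e-02 -2.35000e-01] 260.8 sep 
43 4 [ 5.6689e+02  4.5491e+01  2.3700e-01  7.9000e-02 -3.2500e-01 -1.9700e-01
 -2.3800e-01] 251.8 sep
```

```bash
cat > ov.py <<'E'
from fit import *
def overlay(c,roi,items,s):
    l,t,w,h=roi; im=cv2.resize(cv2.cvtColor(c["color"],cv2.COLOR_RGB2BGR)[t:t+h,l:l+w],None,fx=s,fy=s,interpolation=cv2.INTER_CUBIC)
    for b,pose,col in items:
        q=proj(c,place(b,*pose))[:,::-1]; q=((q-[l-.5,t-.5])*s).round().astype(int)
        for i in range(8):
            for j in range(i):
                if ((b[i]!=b[j]).sum()==1): cv2.line(im,tuple(map(int,q[i])),tuple(map(int,q[j])),col,1)
    return im
def stack(a,b):
    w=max(a.shape[1],b.shape[1]); f=lambda x:cv2.copyMakeBorder(x,0,0,0,w-x.shape[1],cv2.BORDER_CONSTANT); return np.vstack([f(a),f(b)])
E
python3 - <<'E'
from ov import *
C={n:np.load(n+"_c.npy",allow_pickle=True).item() for n in ("top","side")}
p=(566.9,45.3,.236)
it=[(box(-66,74,-43,43,0,6),p,(0,0,255)),(box(48,66,-30,30,18.5,22.5),p,(0,255,255)),(box(-65.5,-59.5,-28,28,6,12),p,(255,255,0)),(box(-59.5,30.5,-29.5,29.5,6,12),p,(255,0,255))]
cv2.imwrite("pics/ov1.png",stack(overlay(C["top"],(250,174,72,76),it,4.6)[:345],overlay(C["side"],(246,174,96,50),it,8.2)[:, :787])[:,:800] if 0 else np.hstack([overlay(C["top"],(250,174,72,76),it,5),overlay(C["side"],(246,174,90,76),it,4.8)[:380]] if 0 else [cv2.resize(overlay(C["top"],(252,176,66,72),it,5.5),(330,360)), cv2.resize(overlay(C["side"],(250,176,86,66),it,5.46),(469,360))]))
E
```

```text
(no output)
```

View pics/ov1.png

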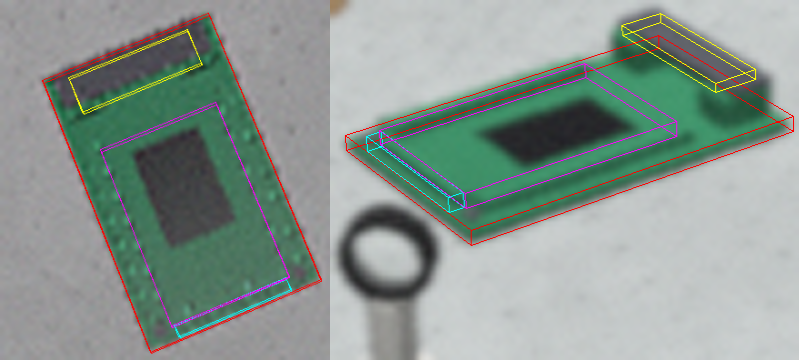

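The base outline matches to 1–2 mm. The lip's x offset is ambiguous, so I'll find it by contact. Next is the plate and cover fit.

Run:
```python
from ov import *
C={n:np.load(n+"_c.npy",allow_pickle=True).item() for n in ("top","side")}
PB=[box(-58,28,-28,28,0,7),box(28,58,-17,17,0,7)]
O=[]
for n,roi in (("top",(366,160,44,34)),("side",(350,235,60,44))):
    c=C[n]; a=crop(c,roi); m=((a.max(2)<90)|(a[...,0]-a[...,2]>60)).astype(np.float32)
    rr,cc=np.indices(m.shape); rr+=roi[1]; cc+=roi[0]
    # visible only where plate x > ~15 : 12..60 region of approx pose
    reg=sil(c,[box(14,75,-40,40,0,7)],(647,-204.5,np.pi+.21),roi)>.5
    if n=="side":
        reg=sil(c,[box(10,75,-40,40,0,7)],(647,-204.5,np.pi+.21),roi)>.5
    O.append((c,roi,m,reg.astype(float)))
    v,f=fit([O[-1]],PB,(647,-204.5,np.pi+.21)); print(n,np.round(v,3),f)
v,f=fit(O,PB,(647,-204.5,np.pi+.21)); print(np.round(v,3),f)
v=v[:3]
cv=(v[0]+26*0,0,0)
# cover pose guess: same axis; mouth from plate: fit by cut_out masks
CB=[box(75,155,-41,41,0,46)]
OC=[]
for n,roi in (("top",(350,118,70,66)),("side",(362,208,84,72))):
    m=np.load(f"m_{n}_dust_cover.npy"); l,t,w,h=roi
    OC.append((C[n],roi,m[t:t+h,l:l+w].astype(np.float32),np.ones((h,w))))
d,fc=fit(OC,CB,(555,-224,.21)); print("cover",np.round(d,3),fc,[np.round(fit([o],CB,d)[0],3) for o in OC])
tip=place(np.array([[58,0,3.5]]),*v); print("tip",tip)
q=R.from_euler("z",-d[2]).apply(tip-[d[0],d[1],0]); print("tip in cover frame",q)
it=[(b,v,(0,0,255)) for b in PB]+[(CB[0],d,(0,255,255))]
cv2.imwrite("pics/ov2.png",np.hstack([cv2.resize(overlay(C["top"],(350,118,70,76),it,5),(350,380)),cv2.resize(overlay(C["side"],(350,205,96,80),it,4.7),(448,380))]))
for t in ("lens_mount","black_cap_vial","white_cap_vial","cage_cube"): pass
```

```text
top [ 653.208 -204.371    3.253] 18.890625
side [ 652.949 -202.977    3.253] 52.34375
[ 652.854 -203.069    3.272] 73.75
cover [ 5.60317e+02 -2.10802e+02  7.00000e-02] 822.15625 [array([ 5.60863e+02, -2.10441e+02,  7.00000e-02]), array([ 5.59022e+02, -2.07001e+02,  2.70000e-02])]
tip [[ 595.34662175 -210.61012334    3.5       ]]
tip in cover frame [[34.95770561 -2.25076611  3.5       ]]
```

View pics/ov2.png

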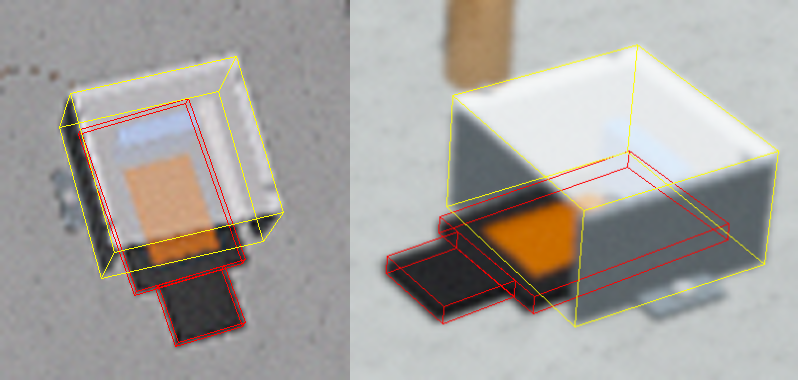

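```bash
cat > go.py <<'E'
from h import *
import json
def down(psi,tilt=0.):
    """tool z down, tool y at world angle psi"""
    y=np.array([np.cos(psi),np.sin(psi),0]); z=np.array([0,0,-1.]); 
    return R.from_matrix(np.c_[np.cross(y,z),y,z])
def rows(target,Rt,n,claw,via=None):
    s=manip.sense(); p=np.array(s["position"]); q=rot(s["eef_rot"])
    w=(q.inv()*Rt).as_rotvec(); out=[]
    for i in range(n):
        Ri=q*R.from_rotvec(w*i/n); d=Ri.inv().apply((np.array(target)-p)/n)/1000
        out.append([round(float(x),4) for x in d]+[round(float(x),3) for x in w/n]+[claw])
    print(json.dumps(out).replace(" ",""))
def st():
    s=manip.sense(); r=rot(s["eef_rot"]).as_matrix()
    print("t",s["t"],"p",np.round(s["position"],1),"psi",round(float(np.arctan2(r[1,1],r[0,1])),3),"z",np.round(r[:,2],3),"q",np.round(s["qpos"],2),"F",np.round(s["ft_force"],1),"M",np.round(s["moment"],2),"w",round(s["gripper_width"],1))
E
python3 - <<'E'
from go import *
st(); rows([609.3,-208.7,120],down(-1.457),18,0.65)
E
```

```text
t 1.6 p [129.6 534.5 231.3] psi 1.333 z [ 0.  0. -1.] q [ 1.23  0.09  1.37  0.    1.68 -0.1 ] F [ 0.3  0.2 -0.5] M [ 0.04  0.   -0.02] w 85.8
[[-0.0356,-0.0339,0.0062,0.0,-0.0,0.155,0.65],[-0.0404,-0.0279,0.0062,0.0,-0.0,0.155,0.65],[-0.0443,-0.0214,0.0062,0.0,-0.0,0.155,0.65],[-0.047,-0.0143,0.0062,0.0,-0.0,0.155,0.65],[-0.0487,-0.0068,0.0062,0.0,-0.0,0.155,0.65],[-0.0491,0.0007,0.0062,0.0,-0.0,0.155,0.65],[-0.0484,0.0083,0.0062,0.0,-0.0,0.155,0.65],[-0.0466,0.0157,0.0062,0.0,-0.0,0.155,0.65],[-0.0436,0.0227,0.0062,0.0,-0.0,0.155,0.65],[-0.0396,0.0292,0.0062,0.0,-0.0,0.155,0.65],[-0.0346,0.0349,0.0062,0.0,-0.0,0.155,0.65],[-0.0288,0.0398,0.0062,0.0,-0.0,0.155,0.65],[-0.0223,0.0438,0.0062,0.0,-0.0,0.155,0.65],[-0.0153,0.0467,0.0062,0.0,-0.0,0.155,0.65],[-0.0079,0.0485,0.0062,0.0,-0.0,0.155,0.65],[-0.0003,0.0491,0.0062,0.0,-0.0,0.155,0.65],[0.0073,0.0486,0.0062,0.0,-0.0,0.155,0.65],[0.0147,0.0469,0.0062,0.0,-0.0,0.155,0.65]]
```

Request:
play_rows([
  [[-0.0356, -0.0339, 0.0062, 0, 0, 0.155, 0.65], [-0.0404, -0.0279, 0.0062, 0, 0, 0.155, 0.65], [-0.0443, -0.0214, 0.0062, 0, 0, 0.155, 0.65], [-0.047, -0.0143, 0.0062, 0, 0, 0.155, 0.65], [-0.0487, -0.0068, 0.0062, 0, 0, 0.155, 0.65], [-0.0491, 0.0007, 0.0062, 0, 0, 0.155, 0.65], [-0.0484, 0.0083, 0.0062, 0, 0, 0.155, 0.65], [-0.0466, 0.0157, 0.0062, 0, 0, 0.155, 0.65], [-0.0436, 0.0227, 0.0062, 0, 0, 0.155, 0.65], [-0.0396, 0.0292, 0.0062, 0, 0, 0.155, 0.65], [-0.0346, 0.0349, 0.0062, 0, 0, 0.155, 0.65], [-0.0288, 0.0398, 0.0062, 0, 0, 0.155, 0.65], [-0.0223, 0.0438, 0.0062, 0, 0, 0.155, 0.65], [-0.0153, 0.0467, 0.0062, 0, 0, 0.155, 0.65], [-0.0079, 0.0485, 0.0062, 0, 0, 0.155, 0.65], [-0.0003, 0.0491, 0.0062, 0, 0, 0.155, 0.65], [0.0073, 0.0486, 0.0062, 0, 0, 0.155, 0.65], [0.0147, 0.0469, 0.0062, 0, 0, 0.155, 0.65]],
])

```text
t: 3.85
position: [592.7, -248.8, 119.8]
eef_rot: [-0.003, 1.0, 0.013, 0.007]
ft_force: [0.1, 0.9, -0.2]
gripper_width: 55.4
```

Run:
```python
from go import *
st(); rows([609.3,-208.7,30],down(-1.457),4,0.65)
```

```text
t 3.85 p [ 592.7 -248.8  119.8] psi -1.545 z [ 0.015  0.006 -1.   ] q [-0.49  0.33  1.31  0.01  1.5   1.05] F [ 0.1  0.9 -0.2] M [ 0.03  0.06 -0.  ] w 55.4
[[0.0041,-0.0098,0.0226,-0.001,-0.004,-0.022,0.65],[0.0044,-0.0097,0.0225,-0.001,-0.004,-0.022,0.65],[0.0047,-0.0096,0.0225,-0.001,-0.004,-0.022,0.65],[0.005,-0.0096,0.0225,-0.001,-0.004,-0.022,0.65]]
```

Request:
play_rows([
  [[0.0041, -0.0098, 0.0226, -0.001, -0.004, -0.022, 0.65], [0.0044, -0.0097, 0.0225, -0.001, -0.004, -0.022, 0.65], [0.0047, -0.0096, 0.0225, -0.001, -0.004, -0.022, 0.65], [0.005, -0.0096, 0.0225, -0.001, -0.004, -0.022, 0.65], [0, 0, 0, 0, 0, 0, 0.65]],
])

```text
t: 4.47
position: [610.8, -213.4, 25.3]
eef_rot: [-0.0, 0.999, 0.054, -0.001]
ft_force: [-0.3, -0.6, 0.1]
gripper_width: 55.7
```

Run:
```python
from ov import *; from go import *
st(); rows([609.3,-208.7,2],down(-1.457),3,0.65)
# check with side & top pictures: plate and TCP projected
v=(653,-203.5,3.255); s=manip.sense()
it=[(box(28,58,-17,17,0,7),v,(0,0,255))]
out=[]
for n,roi in (("top",(340,120,80,80)),("side",(330,205,100,85))):
    c=manip.camera(n); im=overlay(c,roi,it,4); q=proj(c,np.array([s["position"]]))[0]
    cv2.circle(im,(int((q[1]-roi[0]+.5)*4),int((q[0]-roi[1]+.5)*4)),4,(0,255,0),1); out.append(cv2.resize(im,(im.shape[1],320)))
cv2.imwrite("pics/pre.png",np.hstack(out))
```

```text
t 4.475 p [ 610.8 -213.4   25.3] psi -1.462 z [-0.003 -0.    -1.   ] q [-0.42  0.42  1.38 -0.    1.34  1.04] F [-0.3 -0.6  0.1] M [0.   0.02 0.02] w 55.7
[[-0.0003,-0.0016,0.0078,-0.0,0.001,-0.002,0.65],[-0.0003,-0.0016,0.0078,-0.0,0.001,-0.002,0.65],[-0.0003,-0.0016,0.0078,-0.0,0.001,-0.002,0.65]]
```

View pics/pre.png

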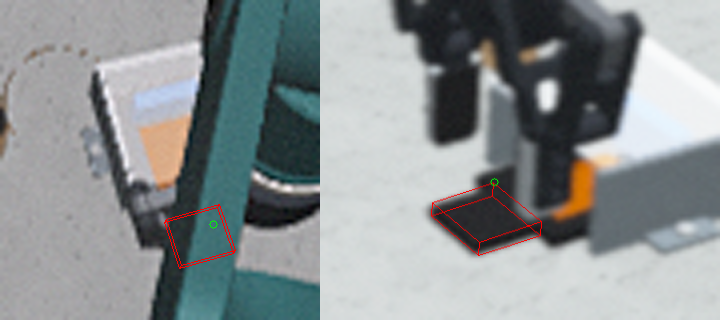

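Request:
play_rows([
  [[-0.0003, -0.0016, 0.0078, 0, 0.001, -0.002, 0.65], [-0.0003, -0.0016, 0.0078, 0, 0.001, -0.002, 0.65], [-0.0003, -0.0016, 0.0078, 0, 0.001, -0.002, 0.65], [0, 0, 0, 0, 0, 0, 0.65]],
], force=40)

```text
t: 5.08
position: [612.3, -212.1, 7.0]
eef_rot: [0.003, 0.998, 0.056, 0.005]
ft_force: [0.2, -0.3, 0.6]
gripper_width: 55.2
```

Run:
```python
from go import *
st()
```

```text
t 5.075 p [ 612.3 -212.1    7. ] psi -1.458 z [ 0.011 -0.005 -1.   ] q [-0.42  0.43  1.41 -0.    1.29  1.04] F [ 0.2 -0.3  0.6] M [0.02 0.01 0.02] w 55.2
```

Request:
play_rows([
  [[-0.0015, -0.002, 0.003, -0.006, 0.012, 0, 0.65], [-0.0015, -0.002, 0.003, 0, 0, 0, 0.65], [0, 0, 0.001, 0, 0, 0, 0.5], [0, 0, 0, 0, 0, 0, 0.3], [0, 0, 0, 0, 0, 0, 0.1], [0, 0, 0, 0, 0, 0, 0.1], [0, 0, 0, 0, 0, 0, 0.1]],
], force=40)

```text
t: 5.95
position: [609.1, -208.5, 0.1]
eef_rot: [0.006, 0.998, 0.056, 0.012]
ft_force: [-0.1, -0.2, 0.9]
gripper_width: 32.4
```

Run:
```python
from go import *
st()
```

```text
t 5.95 p [ 6.091e+02 -2.085e+02  1.000e-01] psi -1.459 z [ 0.025 -0.01  -1.   ] q [-0.42  0.42  1.44  0.    1.26  1.04] F [-0.1 -0.2  0.9] M [0.11 0.09 0.01] w 32.4
```

Request:
play_rows([
  [[0, 0, -0.003, 0, 0, 0, 0.1], [-0.01, 0, 0, 0, 0, 0, 0.1], [-0.015, 0, 0, 0, 0, 0, 0.1], [-0.015, 0, 0, 0, 0, 0, 0.1], [-0.015, 0, 0, 0, 0, 0, 0.1], [0, 0, 0, 0, 0, 0, 0.1]],
])

```text
t: 6.7
position: [548.0, -214.7, 0.7]
eef_rot: [0.005, 0.998, 0.056, 0.01]
ft_force: [-0.2, -0.3, -0.5]
gripper_width: 32.8
```

Run:
```python
from go import *
st(); c=manip.camera("side")
for t in ("tongue_tip","filter_plate"):
    for d in manip.pinpoint("side",t)[:2]: print(t,d["p"],ray(c,d["position"],3))
```

```text
t 6.7 p [ 548.  -214.7    0.7] psi -1.459 z [ 0.021 -0.01  -1.   ] q [-0.47  0.31  1.59  0.    1.22  0.99] F [-0.2 -0.3 -0.5] M [-0.04  0.03 -0.02] w 32.8
tongue_tip 0.97 [ 535.77335359 -219.76634646    3.        ]
filter_plate 0.72 [ 586.43382927 -214.31695231    3.        ]
```

Request:
play_rows([
  [[-0.015, 0, -0.004, 0, 0, 0, 0.1], [-0.015, 0, -0.004, 0.005, -0.01, 0, 0.1], [-0.015, 0, -0.002, 0.005, -0.01, 0, 0.1], [0, 0, 0, 0, 0, 0, 0.1]],
])

```text
t: 7.35
position: [502.2, -220.0, 11.0]
eef_rot: [0.001, 0.998, 0.057, -0.0]
ft_force: [0.9, -0.8, -1.8]
gripper_width: 32.5
```

Run:
```python
from go import *
st(); rows([456.6,-233.7,10],down(-.86),6,0.1)
```

```text
t 7.35 p [ 502.2 -220.    11. ] psi -1.458 z [-0.    -0.002 -1.   ] q [-0.52  0.23  1.66 -0.    1.25  0.94] F [ 0.9 -0.8 -1.8] M [-0.04  0.04  0.01] w 32.5
[[-0.0078,0.0014,0.0002,0.0,0.0,-0.1,0.1],[-0.0079,0.0006,0.0002,0.0,0.0,-0.1,0.1],[-0.0079,-0.0002,0.0002,0.0,0.0,-0.1,0.1],[-0.0079,-0.001,0.0002,0.0,0.0,-0.1,0.1],[-0.0077,-0.0017,0.0002,0.0,0.0,-0.1,0.1],[-0.0075,-0.0025,0.0002,0.0,0.0,-0.1,0.1]]
```

Request:
play_rows([
  [[-0.0078, 0.0014, 0, 0, 0, -0.1, 0.1], [-0.0079, 0.0006, 0, 0, 0, -0.1, 0.1], [-0.0079, -0.0002, 0, 0, 0, -0.1, 0.1], [-0.0079, -0.001, 0, 0, 0, -0.1, 0.1], [-0.0077, -0.0017, 0, 0, 0, -0.1, 0.1], [-0.0075, -0.0025, 0, 0, 0, -0.1, 0.1], [0, 0, 0.003, 0, 0, 0, 0.1], [0, 0, 0.003, 0, 0, 0, 0.1], [0, 0, 0, 0, 0, 0, 0.1]],
])

```text
t: 8.48
position: [457.7, -235.0, 5.5]
eef_rot: [0.003, 0.934, 0.357, 0.002]
ft_force: [0.1, 0.2, -1.8]
gripper_width: 32.3
```

Run:
```python
from go import *
st()
```

```text
t 8.475 p [ 457.7 -235.     5.5] psi -0.842 z [ 0.005 -0.004 -1.   ] q [-0.58  0.17  1.75  0.    1.22  0.26] F [ 0.1  0.2 -1.8] M [-0.07  0.06 -0.  ] w 32.3
```

Request:
play_rows([
  [[0, 0, 0.0025, 0, 0, 0, 0.1], [0, 0, 0.002, 0, 0, 0, 0.1], [0, 0, 0.0, 0, 0, 0, 0.1], [0, 0, 0, 0, 0, 0, 0.65], [0, 0, 0, 0, 0, 0, 0.65], [0, 0, 0, 0, 0, 0, 0.65], [0, 0, -0.03, 0, 0, 0, 0.65], [0, 0, -0.05, 0, 0, 0, 0.65], [0, 0, -0.05, 0, 0, 0, 0.6], [0, 0, 0, 0, 0, 0, 0.6]],
])

```text
t: 9.72
position: [457.8, -234.4, 134.7]
eef_rot: [0.003, 0.934, 0.356, 0.002]
ft_force: [0.7, -0.0, -0.1]
gripper_width: 51.0
```

```bash
cat > plate.py <<'E'
from ov import *
PB=[box(-58,28,-28,28,0,7),box(28,58,-17,17,0,7),box(-47,-37,-20,20,7,32)]
def look(p0,tops=("top","side"),z=0):
    O=[]
    for n in tops:
        c=manip.camera(n); q=proj(c,place(np.vstack(PB),*p0)); t,l=(q.min(0)-6).astype(int); b,r=(q.max(0)+6).astype(int)
        roi=(l,t,r-l,b-t); a=crop(c,roi); m=((a.max(2)<90)|(a[...,0]-a[...,2]>60)|(a[...,2]-a[...,0]>40)).astype(np.float32)
        O.append((c,roi,m,np.ones_like(m)))
    return O
E
python3 - <<'E'
from plate import *; from go import st
st(); p0=(490,-205,np.pi+.71)
O=look(p0); v,f=fit(O,PB,p0); print(np.round(v,3),f,[np.round(fit([o],PB,v)[0],3) for o in O])
it=[(b,v,(0,0,255)) for b in PB]
cv2.imwrite("pics/put.png",np.hstack([cv2.resize(overlay(o[0],o[1],it,5),(390,400)) for o in O]))
for n in ("top","side"):
  for t,z in (("grip_bar",20),("tongue_tip",3.5)):
    for d in manip.pinpoint(n,t)[:1]: print(n,t,d["p"],ray(O[0 if n=="top" else 1][0],d["position"],z))
print(place(np.array([[-42,0,20],[58,0,3.5]]),*v))
E
```

```text
t 9.725 p [ 457.8 -234.4  134.7] psi -0.842 z [ 0.006 -0.003 -1.   ] q [-0.58  0.04  1.61  0.    1.48  0.26] F [ 0.7 -0.  -0.1] M [ 0.02  0.01 -0.02] w 51.0
[ 489.897 -206.788    3.883] 399.40625 [array([ 489.632, -207.622,    3.877]), array([ 490.602, -205.369,    3.893])]
top grip_bar 0.97 [ 517.51584903 -182.86292572   20.        ]
top tongue_tip 0.96 [ 446.33873059 -244.60968958    3.5       ]
[[ 520.88193992 -178.43489117   20.        ]
 [ 447.10722113 -245.94260087    3.5       ]]
```

View pics/put.png

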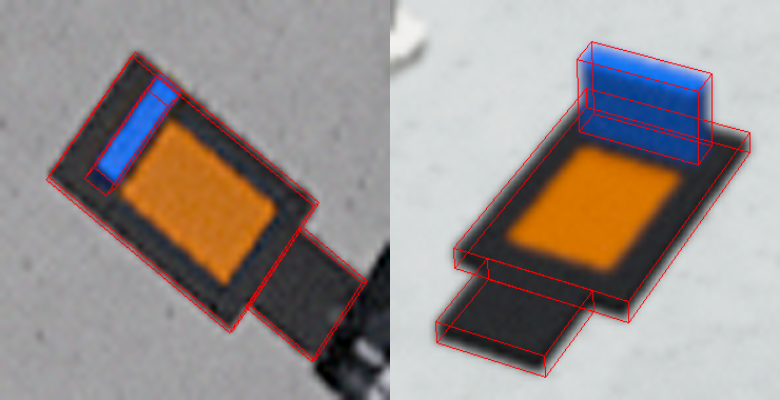

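Run:
```python
from go import *
rows([521,-178.2,80],down(-2.403),10,0.5)
```

```text
[[0.0086,0.0005,0.0047,-0.0,0.001,0.156,0.5],[0.0086,-0.0009,0.0047,-0.0,0.001,0.156,0.5],[0.0083,-0.0022,0.0047,-0.0,0.001,0.156,0.5],[0.0079,-0.0035,0.0047,-0.0,0.001,0.156,0.5],[0.0072,-0.0046,0.0047,-0.0,0.001,0.156,0.5],[0.0064,-0.0057,0.0047,-0.0,0.001,0.156,0.5],[0.0055,-0.0066,0.0047,-0.0,0.001,0.156,0.5],[0.0043,-0.0074,0.0047,-0.0,0.001,0.156,0.5],[0.0031,-0.008,0.0047,-0.0,0.001,0.156,0.5],[0.0019,-0.0084,0.0047,-0.0,0.001,0.156,0.5]]
```

Request:
play_rows([
  [[0.0086, 0.0005, 0.0047, 0, 0.001, 0.156, 0.5], [0.0086, -0.0009, 0.0047, 0, 0.001, 0.156, 0.5], [0.0083, -0.0022, 0.0047, 0, 0.001, 0.156, 0.5], [0.0079, -0.0035, 0.0047, 0, 0.001, 0.156, 0.5], [0.0072, -0.0046, 0.0047, 0, 0.001, 0.156, 0.5], [0.0064, -0.0057, 0.0047, 0, 0.001, 0.156, 0.5], [0.0055, -0.0066, 0.0047, 0, 0.001, 0.156, 0.5], [0.0043, -0.0074, 0.0047, 0, 0.001, 0.156, 0.5], [0.0031, -0.008, 0.0047, 0, 0.001, 0.156, 0.5], [0.0019, -0.0084, 0.0047, 0, 0.001, 0.156, 0.5], [0, 0, 0, 0, 0, 0, 0.5]],
])

```text
t: 11.4
position: [515.3, -173.5, 61.1]
eef_rot: [-0.003, 0.904, -0.427, -0.015]
ft_force: [0.5, -0.4, -0.5]
gripper_width: 42.8
```

Run:
```python
from go import *
st(); rows([521,-178.2,45],down(-2.403),3,0.5)
```

```text
t 11.4 p [ 515.3 -173.5   61.1] psi -2.454 z [-0.025  0.019 -1.   ] q [-0.43  0.19  1.6   0.01  1.38  2.02] F [ 0.5 -0.4 -0.5] M [ 0.03 -0.02 -0.04] w 42.8
[[0.0026,-0.0005,0.0053,0.002,0.01,-0.017,0.5],[0.0025,-0.0005,0.0053,0.002,0.01,-0.017,0.5],[0.0025,-0.0004,0.0053,0.002,0.01,-0.017,0.5]]
```

Request:
play_rows([
  [[0.0026, -0.0005, 0.0053, 0.002, 0.01, -0.017, 0.5], [0.0025, -0.0005, 0.0053, 0.002, 0.01, -0.017, 0.5], [0.0025, -0.0004, 0.0053, 0.002, 0.01, -0.017, 0.5], [0, 0, 0, 0, 0, 0, 0.5]],
])

```text
t: 11.9
position: [520.1, -178.9, 42.8]
eef_rot: [0.001, 0.916, -0.401, -0.001]
ft_force: [-0.3, -0.1, -0.1]
gripper_width: 42.7
```

Run:
```python
from go import *
st(); rows([521,-178.2,10],down(-2.403),4,0.5)
```

```text
t 11.9 p [ 520.1 -178.9   42.8] psi -2.395 z [-0.002 -0.001 -1.   ] q [-0.43  0.2   1.63 -0.    1.31  1.96] F [-0.3 -0.1 -0.1] M [-0.05  0.03  0.  ] w 42.7
[[0.0,-0.0003,0.0082,0.0,0.0,0.002,0.5],[0.0,-0.0003,0.0082,0.0,0.0,0.002,0.5],[0.0,-0.0003,0.0082,0.0,0.0,0.002,0.5],[0.0,-0.0003,0.0082,0.0,0.0,0.002,0.5]]
```

Request:
play_rows([
  [[0, -0.0003, 0.008, 0, 0, 0.002, 0.5], [0, -0.0003, 0.008, 0, 0, 0.002, 0.5], [0, -0.0003, 0.008, 0, 0, 0.002, 0.5], [0, 0, 0.006, 0, 0, 0.001, 0.5], [0, 0, 0, 0, 0, 0, 0.5]],
], force=60)

```text
t: 12.52
position: [520.6, -178.3, 10.5]
eef_rot: [0.001, 0.915, -0.404, -0.001]
ft_force: [0.0, 0.3, -0.2]
gripper_width: 42.6
```

Run:
```python
from go import *
st()
```

```text
t 12.525 p [ 520.6 -178.3   10.5] psi -2.402 z [-0.002 -0.    -1.   ] q [-0.43  0.24  1.66 -0.    1.25  1.97] F [ 0.   0.3 -0.2] M [ 0.04 -0.01  0.  ] w 42.6
```

Request:
play_rows([
  [[0, 0, 0, 0, 0, 0, 0], [0, 0, 0, 0, 0, 0, 0], [0, 0, 0, 0, 0, 0, 0], [0, 0, 0, 0, 0, 0, 0], [0, 0, 0, 0, 0, 0, 0]],
], force=60)

```text
t: 13.15
position: [520.9, -178.3, 11.0]
eef_rot: [0.0, 0.915, -0.404, -0.0]
ft_force: [-0.8, -0.6, -0.1]
gripper_width: 8.9
```

Run:
```python
from go import *
st()
```

```text
t 13.15 p [ 520.9 -178.3   11. ] psi -2.402 z [-0.001 -0.001 -1.   ] q [-0.43  0.24  1.65 -0.    1.25  1.97] F [-0.8 -0.6 -0.1] M [ 0.01 -0.06  0.04] w 8.9
```

Run:
```python
from go import *
import numpy as np
q=down(-2.402); 
# plan from lifted point
class S: pass
p=np.array([520.9,-178.3,135]); t=np.array([509,32,130]); n=17
w=(q.inv()*down(.235)).as_rotvec(); print(w)
w=np.array([0,0,-2.637])
out=[]
for i in range(n):
    d=(q*R.from_rotvec(w*(i+.5)/n)).inv().apply((t-p)/n)/1000
    out.append([round(float(x),4) for x in d]+[0,0,round(w[2]/n,3),0])
print(json.dumps(out).replace(" ",""))
```

```text
[ 0.     0.    -2.637]
[[-0.009,-0.0085,0.0003,0,0,-0.155,0],[-0.0075,-0.0098,0.0003,0,0,-0.155,0],[-0.0059,-0.0109,0.0003,0,0,-0.155,0],[-0.0042,-0.0117,0.0003,0,0,-0.155,0],[-0.0023,-0.0122,0.0003,0,0,-0.155,0],[-0.0004,-0.0124,0.0003,0,0,-0.155,0],[0.0015,-0.0123,0.0003,0,0,-0.155,0],[0.0034,-0.0119,0.0003,0,0,-0.155,0],[0.0052,-0.0113,0.0003,0,0,-0.155,0],[0.0069,-0.0103,0.0003,0,0,-0.155,0],[0.0084,-0.0091,0.0003,0,0,-0.155,0],[0.0097,-0.0077,0.0003,0,0,-0.155,0],[0.0108,-0.0062,0.0003,0,0,-0.155,0],[0.0116,-0.0044,0.0003,0,0,-0.155,0],[0.0121,-0.0026,0.0003,0,0,-0.155,0],[0.0124,-0.0007,0.0003,0,0,-0.155,0],[0.0123,0.0012,0.0003,0,0,-0.155,0]]
```

Request:
play_rows([
  [[0, 0, -0.01, 0, 0, 0, 0], [0, 0, -0.03, 0, 0, 0, 0], [0, 0, -0.04, 0, 0, 0, 0], [0, 0, -0.035, 0, 0, 0, 0], [0, 0, 0, 0, 0, 0, 0]],
])

```text
t: 13.78
position: [520.9, -178.2, 131.1]
eef_rot: [0.0, 0.915, -0.404, -0.0]
ft_force: [0.1, 0.1, -0.7]
gripper_width: 8.3
```

Request:
play_rows([
  [[-0.009, -0.0085, 0, 0, 0, -0.155, 0], [-0.0075, -0.0098, 0, 0, 0, -0.155, 0], [-0.0059, -0.0109, 0, 0, 0, -0.155, 0], [-0.0042, -0.0117, 0, 0, 0, -0.155, 0], [-0.0023, -0.0122, 0, 0, 0, -0.155, 0], [-0.0004, -0.0124, 0, 0, 0, -0.155, 0], [0.0015, -0.0123, 0, 0, 0, -0.155, 0], [0.0034, -0.0119, 0, 0, 0, -0.155, 0], [0.0052, -0.0113, 0, 0, 0, -0.155, 0], [0.0069, -0.0103, 0, 0, 0, -0.155, 0], [0.0084, -0.0091, 0, 0, 0, -0.155, 0], [0.0097, -0.0077, 0, 0, 0, -0.155, 0], [0.0108, -0.0062, 0, 0, 0, -0.155, 0], [0.0116, -0.0044, 0, 0, 0, -0.155, 0], [0.0121, -0.0026, 0, 0, 0, -0.155, 0], [0.0124, -0.0007, 0, 0, 0, -0.155, 0], [0.0123, 0.0012, 0, 0, 0, -0.155, 0], [0, 0, 0, 0, 0, 0, 0]],
])

```text
t: 16.02
position: [499.5, 42.0, 102.8]
eef_rot: [-0.023, 0.586, 0.81, -0.011]
ft_force: [-0.4, -0.3, -0.6]
gripper_width: 8.8
```

Run:
```python
from go import *
st()
```

```text
t 16.025 p [499.5  42.  102.8] psi 0.319 z [-0.05   0.009 -0.999] q [-0.03  0.08  1.64  0.01  1.47 -0.35] F [-0.4 -0.3 -0.6] M [-0.05  0.    0.04] w 8.8
```

```bash
cat > ins.py <<'E'
from go import *
H=np.array([570,46.3,6.]); YAW=.234; G=np.array([-42,0,11.])
M=R.from_matrix(np.array([[0,1,0],[1,0,0],[0,0,-1.]]))
def pose(xt,zt,th,y=0,yaw=None):
    """TCP pose with plate's bottom tip corner at holder (xt,y,zt above seat), tongue down th"""
    yw=YAW if yaw is None else yaw
    Rh=R.from_euler("z",YAW); Rp=R.from_euler("z",yw)*R.from_euler("y",th)
    tip=H+Rh.apply([xt,y,zt]); o=tip-Rp.apply([58,0,0])
    return o+Rp.apply(G), Rp*M
def now():
    s=manip.sense(); Rp=rot(s["eef_rot"])*M.inv(); o=np.array(s["position"])-Rp.apply(G)
    tip=o+Rp.apply([58,0,0]); rear=o+Rp.apply([-58,0,0]); f=lambda p:np.round(R.from_euler("z",-YAW).apply(p-H),1)
    e=Rp.as_euler("ZYX"); 
    print("t",round(s["t"],2),"tip",f(tip),"rear",f(rear),"yaw,th,roll",np.round(e,3),"F_h",np.round(R.from_euler("z",-YAW).apply(s["ft_force"]),1),"M",np.round(s["moment"],2),"w",round(s["gripper_width"],1))
    return o,Rp
E
python3 - <<'E'
from ins import *
now(); rows(*pose(34,25,.22),6,0)
E
```

```text
t 16.02 tip [29.5 20.9 81.4] rear [-86.   11.1  86.6] yaw,th,roll [0.319 0.045 0.024] F_h [-0.4 -0.2 -0.6] M [-0.05  0.    0.04] w 8.8
[[-0.0023,0.0015,0.0064,0.029,-0.002,0.014,0],[-0.0023,0.0017,0.0064,0.029,-0.002,0.014,0],[-0.0022,0.0019,0.0063,0.029,-0.002,0.014,0],[-0.0022,0.0022,0.0063,0.029,-0.002,0.014,0],[-0.0021,0.0024,0.0062,0.029,-0.002,0.014,0],[-0.0021,0.0026,0.0062,0.029,-0.002,0.014,0]]
```

Request:
play_rows([
  [[-0.0023, 0.0015, 0.006, 0.029, -0.002, 0.014, 0], [-0.0023, 0.0017, 0.006, 0.029, -0.002, 0.014, 0], [-0.0022, 0.0019, 0.006, 0.029, -0.002, 0.014, 0], [-0.0022, 0.0022, 0.006, 0.029, -0.002, 0.014, 0], [-0.0021, 0.0024, 0.006, 0.029, -0.002, 0.014, 0], [-0.0021, 0.0026, 0.006, 0.029, -0.002, 0.014, 0], [0, 0, 0, 0, 0, 0, 0]],
])

```text
t: 16.9
position: [511.0, 29.6, 60.1]
eef_rot: [-0.072, 0.619, 0.776, -0.093]
ft_force: [-0.4, -0.8, -0.8]
gripper_width: 8.7
```

Run:
```python
from ov import *; from ins import *
o,Rp=now(); rows(*pose(36,14,.22),3,0)
out=[]
for n,roi in (("top",(250,172,74,80)),("side",(242,162,100,70))):
    c=manip.camera(n); np.save(n+"_h.npy",c,allow_pickle=True)
    s=5.0 if n=="top" else 4.2
    p=(570,46.3,.234)
    im=overlay(c,roi,[(box(-70,70,-43,43,0,6),p,(0,0,255)),(box(48,66,-38,38,18.5,22.5),p,(0,255,255))],s)
    for b in (box(-58,28,-28,28,0,7),box(28,58,-17,17,0,7)):
        q=((proj(c,Rp.apply(b)+o)[:,::-1]-[roi[0]-.5,roi[1]-.5])*s).round().astype(int)
        for i in range(8):
            for j in range(i):
                if (b[i]!=b[j]).sum()==1: cv2.line(im,tuple(map(int,q[i])),tuple(map(int,q[j])),(255,0,255),1)
    out.append(cv2.resize(im,(int(im.shape[1]*400/im.shape[0]) if n=="top" else 430,400)))
cv2.imwrite("pics/ins1.png",np.hstack(out)); 
for n in ("top","side"):
    for t in ("tongue_tip","lip_edge","rear_stop","grip_bar"):
        for d in manip.pinpoint(n,t)[:1]: print(n,t,round(d["p"],2),np.round(d["position"],1))
```

```text
t 16.9 tip [33.4 -3.6 20.1] rear [-79.4  -2.4  47.1] yaw,th,roll [ 0.224  0.236 -0.002] F_h [-0.5 -0.7 -0.8] M [ 0.04 -0.16 -0.06] w 8.7
[[0.0009,0.0013,0.0023,-0.005,-0.0,-0.003,0],[0.0009,0.0012,0.0023,-0.005,-0.0,-0.003,0],[0.0009,0.0012,0.0023,-0.005,-0.0,-0.003,0]]
top rear_stop 0.45 [233.2 297.5]
top grip_bar 0.66 [233.  297.6]
side tongue_tip 0.81 [186.1 306.4]
side lip_edge 0.6 [185.6 312.9]
side rear_stop 0.58 [203.9 267.2]
side grip_bar 0.74 [179.  263.9]
```

View pics/ins1.png

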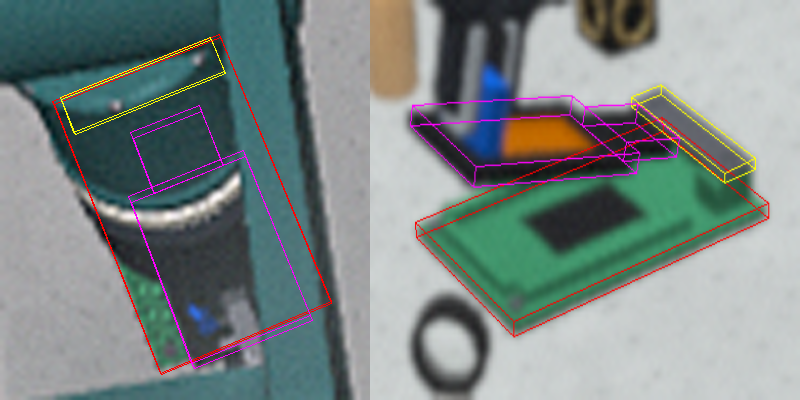

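```bash
sed -i 's/^H=.*/H=np.array([569.8,47.1,6.]); YAW=.234; G=np.array([-42,0.5,11.])/' ins.py
python3 - <<'E'
from ins import *
now(); rows(*pose(36,6,.215),4,0)
E
```

```text
t 17.4 tip [33.5 -4.9 21.8] rear [-79.4  -3.7  48.5] yaw,th,roll [ 0.224  0.233 -0.003] F_h [-0.9 -0.7 -1.9] M [ 0.07 -0.12  0.01] w 8.5
[[0.001,0.0015,0.0041,-0.004,0.0,-0.003,0],[0.001,0.0014,0.0041,-0.004,0.0,-0.003,0],[0.001,0.0014,0.0041,-0.004,0.0,-0.003,0],[0.001,0.0014,0.0042,-0.004,0.0,-0.003,0]]
```

Request:
play_rows([
  [[0.0012, 0.0015, 0.004, -0.004, 0, -0.003, 0], [0.0012, 0.0014, 0.004, -0.004, 0, -0.003, 0], [0.0012, 0.0014, 0.004, -0.004, 0, -0.003, 0], [0.0012, 0.0014, 0.004, -0.004, 0, -0.003, 0], [0, 0, 0, 0, 0, 0, 0]],
])

```text
t: 18.02
position: [511.4, 35.1, 43.2]
eef_rot: [-0.067, 0.615, 0.781, -0.085]
ft_force: [0.6, 0.3, -1.1]
gripper_width: 8.8
```

Run:
```python
from ins import *
now(); rows(*pose(40,2.5,.215),3,0)
```

```text
t 18.02 tip [35.7  1.7  5. ] rear [-77.6   1.4  29.9] yaw,th,roll [0.237 0.216 0.   ] F_h [ 0.7  0.2 -1.1] M [ 0.06 -0.16 -0.01] w 8.8
[[-0.0005,0.0016,0.0005,-0.0,0.0,0.001,0],[-0.0005,0.0016,0.0005,-0.0,0.0,0.001,0],[-0.0005,0.0016,0.0005,-0.0,0.0,0.001,0]]
```

Request:
play_rows([
  [[-0.0005, 0.0016, 0.0005, 0, 0, 0, 0], [-0.0005, 0.0016, 0.0005, 0, 0, 0, 0], [-0.0004, 0.0016, 0.0005, 0, 0, 0, 0], [0, 0, 0, 0, 0, 0, 0]],
])

```text
t: 18.52
position: [516.8, 34.7, 40.8]
eef_rot: [-0.067, 0.615, 0.781, -0.084]
ft_force: [-0.1, -1.0, -1.0]
gripper_width: 8.5
```

Run:
```python
from ins import *
now(); rows(*pose(52,2.5,.215),4,0)
```

```text
t 18.52 tip [40.9  0.   2.7] rear [-72.4  -0.3  27.5] yaw,th,roll [0.237 0.215 0.   ] F_h [-0.3 -0.9 -1. ] M [ 0.04 -0.13 -0.04] w 8.5
[[0.0001,0.0027,-0.0005,-0.0,0.0,0.001,0],[0.0001,0.0027,-0.0005,-0.0,0.0,0.001,0],[0.0001,0.0027,-0.0005,-0.0,0.0,0.001,0],[0.0001,0.0027,-0.0005,-0.0,0.0,0.001,0]]
```

Request:
play_rows([
  [[0, 0.0027, -0.0006, 0, 0, 0, 0], [0, 0.0027, -0.0006, 0, 0, 0, 0], [0, 0.0027, -0.0006, 0, 0, 0, 0], [0, 0.0025, -0.0006, 0, 0, 0, 0], [0, 0, 0, 0, 0, 0, 0]],
])

```text
t: 19.15
position: [528.4, 37.5, 41.0]
eef_rot: [-0.066, 0.615, 0.781, -0.084]
ft_force: [0.1, 0.2, -1.5]
gripper_width: 8.9
```

Run:
```python
from ins import *; from ov import *
o,Rp=now(); 
c=manip.camera("side"); roi=(242,162,100,70); s=6
it=[(box(48,66,-38,38,18.5,22.5),(569.8,47.1,.234),(0,255,255))]
im=overlay(c,roi,it,s)
cv2.imwrite("pics/ins2.png",im)
```

```text
t 19.15 tip [52.8  0.   2.9] rear [-60.5  -0.3  27.7] yaw,th,roll [0.237 0.215 0.   ] F_h [ 0.1  0.2 -1.5] M [-0.01 -0.14  0.1 ] w 8.9
```

View pics/ins2.png

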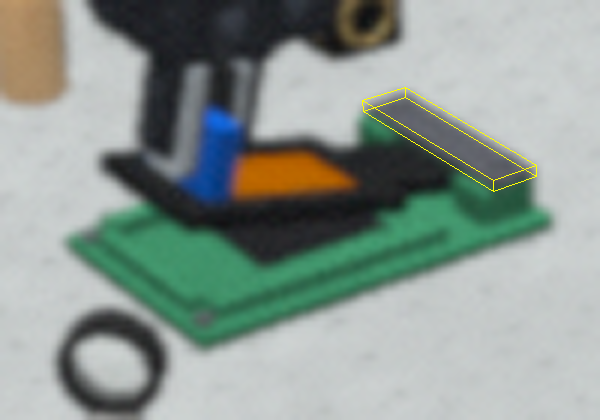

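The tongue tip is under the lip at about (450,170) and centred between the cheeks. The lip overlay matches, so I'll push on to the front wall while watching the force.

Request:
play_rows([
  [[0, 0.0015, -0.0002, 0, 0, 0, 0], [0, 0.0015, -0.0002, 0, 0, 0, 0], [0, 0, 0, 0, 0, 0, 0]],
])

```text
t: 19.58
position: [531.2, 38.2, 40.7]
eef_rot: [-0.067, 0.615, 0.781, -0.084]
ft_force: [-0.5, -0.4, -1.9]
gripper_width: 8.5
```

Run:
```python
from ins import *
now()
```

```text
t 19.57 tip [55.7  0.   2.6] rear [-57.6  -0.3  27.4] yaw,th,roll [0.237 0.215 0.   ] F_h [-0.5 -0.2 -1.9] M [ 0.07 -0.16  0.01] w 8.5
```

Request:
play_rows([
  [[0, 0.001, 0.0002, 0, 0, 0, 0], [0, 0.001, 0.0002, 0, 0, 0, 0], [0, 0, 0, 0, 0, 0, 0]],
])

```text
t: 19.95
position: [533.1, 38.6, 39.8]
eef_rot: [-0.067, 0.615, 0.781, -0.084]
ft_force: [0.1, 0.6, -1.9]
gripper_width: 8.6
```

Run:
```python
from ins import *
now()
```

```text
t 19.95 tip [57.6  0.   1.7] rear [-55.7  -0.3  26.5] yaw,th,roll [0.237 0.215 0.   ] F_h [ 0.2  0.6 -1.9] M [ 0.02 -0.14  0.02] w 8.6
```

Request:
play_rows([
  [[0, 0.001, -0.0002, 0, 0, 0, 0], [0, 0.0008, -0.0002, 0, 0, 0, 0], [0, 0, 0, 0, 0, 0, 0]],
])

```text
t: 20.32
position: [535.0, 39.1, 39.8]
eef_rot: [-0.067, 0.615, 0.781, -0.084]
ft_force: [0.1, -0.1, -1.7]
gripper_width: 8.3
```

Run:
```python
from ins import *
now()
```

```text
t 20.32 tip [59.6  0.   1.7] rear [-53.7  -0.3  26.5] yaw,th,roll [0.237 0.215 0.   ] F_h [ 0.1 -0.1 -1.7] M [ 0.03 -0.18 -0.  ] w 8.3
```

Request:
play_rows([
  [[0, 0.001, -0.0002, 0, 0, 0, 0], [0, 0, 0, 0, 0, 0, 0]],
])

```text
t: 20.58
position: [536.1, 39.3, 39.8]
eef_rot: [-0.067, 0.615, 0.781, -0.084]
ft_force: [1.0, 0.2, -1.6]
gripper_width: 8.3
```

Request:
play_rows([
  [[0, 0.001, -0.0002, 0, 0, 0, 0], [0, 0, 0, 0, 0, 0, 0]],
])

```text
t: 20.82
position: [536.5, 39.5, 39.8]
eef_rot: [-0.067, 0.615, 0.781, -0.085]
ft_force: [-0.8, 0.2, -0.8]
gripper_width: 8.5
```

Run:
```python
from ins import *
now()
```

```text
t 20.82 tip [61.1  0.1  1.5] rear [-52.2  -0.2  26.5] yaw,th,roll [0.237 0.217 0.   ] F_h [-0.8  0.4 -0.8] M [ 0.02 -0.06  0.02] w 8.5
```

Request:
play_rows([
  [[0, 0.0012, -0.0002, 0, 0, 0, 0], [0, 0.001, 0, 0, 0, 0, 0]],
])

```text
t: 21.08
position: [536.7, 39.5, 39.8]
eef_rot: [-0.069, 0.615, 0.781, -0.087]
ft_force: [-4.9, -1.4, 2.7]
gripper_width: 8.8
```

Run:
```python
from ins import *
now()
```

```text
t 21.07 tip [61.1  0.   1. ] rear [-52.   -0.3  26.6] yaw,th,roll [0.237 0.222 0.   ] F_h [-5.1 -0.3  2.7] M [-0.19  0.65 -0.01] w 8.8
```

Run:
```python
from ins import *
rows(*pose(60.7,1.5,.12),3,0)
```

```text
[[0.0001,-0.0004,0.0033,-0.034,0.0,0.001,0],[0.0001,-0.0005,0.0033,-0.034,0.0,0.001,0],[0.0001,-0.0006,0.0033,-0.034,0.0,0.001,0]]
```

Request:
play_rows([
  [[0.0001, -0.0004, 0.0031, -0.034, 0, 0.001, 0], [0.0001, -0.0005, 0.0031, -0.034, 0, 0.001, 0], [0.0001, -0.0006, 0.0031, -0.034, 0, 0.001, 0], [0, 0, 0, 0, 0, 0, 0]],
])

```text
t: 21.58
position: [534.4, 39.3, 29.4]
eef_rot: [-0.036, 0.619, 0.783, -0.045]
ft_force: [-0.8, 0.4, -1.2]
gripper_width: 8.6
```

Run:
```python
from ins import *
now(); rows(*pose(60.9,1.2,.06),2,0)
```

```text
t 21.57 tip [61.8  0.1  1. ] rear [-53.4   0.1  14.4] yaw,th,roll [ 0.233  0.115 -0.   ] F_h [-0.7  0.6 -1.2] M [-0.06  0.17  0.04] w 8.6
[[-0.0001,-0.0007,0.0027,-0.028,0.0,-0.0,0],[-0.0001,-0.0008,0.0027,-0.028,0.0,-0.0,0]]
```

Request:
play_rows([
  [[-0.0001, -0.0007, 0.0025, -0.028, 0, 0, 0], [-0.0001, -0.0008, 0.0025, -0.028, 0, 0, 0], [0, 0, 0, 0, 0, 0, 0]],
])

```text
t: 21.95
position: [533.5, 38.9, 24.3]
eef_rot: [-0.017, 0.62, 0.784, -0.021]
ft_force: [-0.1, 0.3, -2.0]
gripper_width: 8.7
```

Run:
```python
from ins import *
now(); rows(*pose(61.1,0.8,.02),2,0)
```

```text
t 21.95 tip [62.  -0.1  1.9] rear [-53.8  -0.1   8.2] yaw,th,roll [ 0.234  0.054 -0.   ] F_h [-0.1  0.3 -2. ] M [ 0.01  0.   -0.02] w 8.7
[[0.0,-0.0006,0.0023,-0.017,0.0,-0.0,0],[0.0,-0.0006,0.0023,-0.017,0.0,-0.0,0]]
```

Request:
play_rows([
  [[0, -0.0006, 0.002, -0.017, 0, 0, 0], [0, -0.0006, 0.002, -0.017, 0, 0, 0], [0, 0, 0, 0, 0, 0, 0]],
])

```text
t: 22.32
position: [532.8, 38.6, 20.5]
eef_rot: [-0.005, 0.62, 0.785, -0.006]
ft_force: [1.0, 0.2, -1.4]
gripper_width: 8.8
```

Run:
```python
from ins import *
now(); rows(*pose(61.1,0.2,0),2,0)
```

```text
t 22.32 tip [61.9 -0.3  1.9] rear [-54.1  -0.2   3.8] yaw,th,roll [ 0.233  0.016 -0.   ] F_h [ 1.1 -0.  -1.4] M [0.02 0.03 0.03] w 8.8
[[0.0001,-0.0005,0.0017,-0.008,0.0,-0.0,0],[0.0001,-0.0005,0.0017,-0.008,0.0,-0.0,0]]
```

Request:
play_rows([
  [[0.0001, -0.0003, 0.0014, -0.008, 0, 0, 0], [0.0001, -0.0003, 0.0012, -0.008, 0, 0, 0], [0, 0, 0, 0, 0, 0, 0]],
])

```text
t: 22.7
position: [532.5, 38.7, 18.0]
eef_rot: [0.001, 0.62, 0.785, 0.0]
ft_force: [-0.9, -0.9, -1.5]
gripper_width: 8.6
```

Run:
```python
from ins import *; from ov import *
now()
c=manip.camera("side"); roi=(242,162,100,70)
cv2.imwrite("pics/low.png",overlay(c,roi,[],7))
```

```text
t 22.7 tip [61.8 -0.1  1.2] rear [-54.2  -0.1   1. ] yaw,th,roll [ 0.234 -0.002 -0.001] F_h [-1.1 -0.7 -1.5] M [0.01 0.04 0.01] w 8.6
```

View pics/low.png

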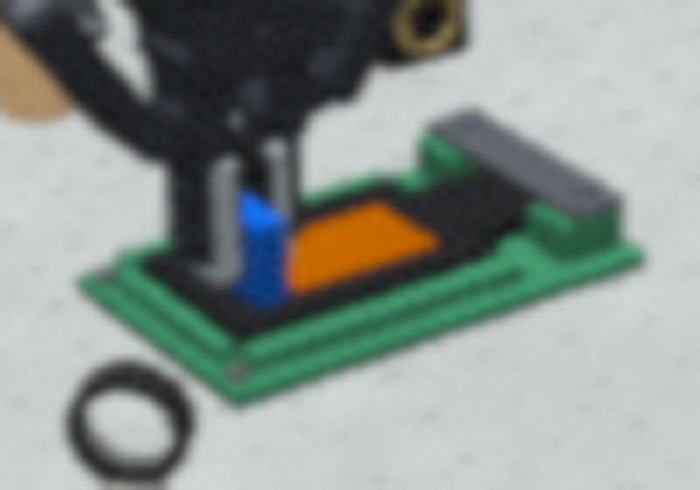

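The plate lies between the rails and behind the stop, with the tongue under the lip. It is about 1 mm above the seat, so I'll lower it to contact, open and retreat.

Request:
play_rows([
  [[0, -0.0003, 0.0008, 0, 0, 0, 0], [0, 0, 0.0006, 0, 0, 0, 0], [0, 0, 0, 0, 0, 0, 0]],
])

```text
t: 23.12
position: [532.6, 38.6, 17.0]
eef_rot: [0.001, 0.62, 0.785, 0.001]
ft_force: [0.5, 0.2, -2.1]
gripper_width: 8.5
```

Run:
```python
from ins import *
now()
```

```text
t 23.12 tip [61.9 -0.2  0.2] rear [-54.1  -0.1  -0. ] yaw,th,roll [ 0.234 -0.002 -0.001] F_h [ 0.5  0.1 -2.1] M [0.02 0.04 0.  ] w 8.5
```

Request:
play_rows([
  [[0, 0, 0.0006, 0, 0, 0, 0], [0, 0, 0.0005, 0, 0, 0, 0], [0, 0, 0, 0, 0, 0, 0]],
])

```text
t: 23.5
position: [532.6, 38.6, 17.0]
eef_rot: [0.001, 0.62, 0.785, 0.001]
ft_force: [-0.7, -0.1, 0.5]
gripper_width: 8.8
```

Request:
play_rows([
  [[0, 0, 0, 0, 0, 0, 0.4], [0, 0, 0, 0, 0, 0, 0.4], [0, 0, 0, 0, 0, 0, 0.4], [0, 0, -0.02, 0, 0, 0, 0.4], [0, 0, -0.05, 0, 0, 0, 0.4], [0, 0, -0.06, 0, 0, 0, 0.4], [0, 0, -0.06, 0, 0, 0, 0.4], [0, -0.05, -0.03, 0, 0, 0, 0.4], [0, -0.06, 0, 0, 0, 0, 0.4], [0, -0.06, 0, 0, 0, 0, 0.4], [0, -0.05, 0, 0, 0, 0, 0.4], [0, 0, 0, 0, 0, 0, 0.4]],
])

```text
t: 25.0
position: [314.1, -13.8, 243.4]
eef_rot: [0.004, 0.62, 0.785, 0.001]
ft_force: [1.1, 1.0, -0.4]
gripper_width: 34.5
```

Run:
```python
from plate import *; from go import st
st(); p=(572,47,.234); PBs=[b+[0,0,6] for b in PB]
out=[]
for n,roi in (("top",(250,170,74,82)),("side",(242,162,100,70))):
    c=manip.camera(n); it=[(b,p,(255,0,255)) for b in PBs]
    im=overlay(c,roi,[],5); out.append(cv2.resize(im,(int(im.shape[1]*380/im.shape[0]),380)))
    for t,z in (("filter_plate",6),("tongue_tip",9.5),("grip_bar",26),("holder",0),("lens_mount",0),("black_cap_vial",0),("white_cap_vial",0),("cage_cube",0)):
        for d in manip.pinpoint(n,t)[:1]: print(n,t,round(d["p"],2),np.round(d["position"],1),np.round(ray(c,d["position"],z),1))
im=np.hstack(out); print(im.shape); cv2.imwrite("pics/end.png",im[:,:800] if im.shape[1]<=800 else cv2.resize(im,(800,int(im.shape[0]*800/im.shape[1]))))
```

```text
t 25.0 p [314.1 -13.8 243.4] psi 0.234 z [ 0.008 -0.003 -1.   ] q [-0.22 -0.47  1.81 -0.    1.79 -0.46] F [ 1.1  1.  -0.4] M [-0.05 -0.05 -0.07] w 34.5
top filter_plate 0.77 [212.4 288.2] [567.7  44.9   6. ]
top tongue_tip 0.78 [186.1 279.9] [633.2  55.    9.5]
top grip_bar 0.93 [225.4 293.6] [532.2  36.   26. ]
top holder 0.73 [214. 289.] [564.6  43.9   0. ]
top lens_mount 0.72 [247.3 356.3] [461.1 -99.5   0. ]
top black_cap_vial 0.56 [157.  333.8] [687.  -85.4   0. ]
top white_cap_vial 0.43 [240.4 230.2] [525.3 188.6   0. ]
top cage_cube 0.84 [193.2 221.9] [641.  195.5   0. ]
side filter_plate 0.79 [198.5 294.4] [572.3  45.8   6. ]
side tongue_tip 0.75 [189.6 317.6] [627.4  57.5   9.5]
side grip_bar 0.71 [196.4 273.3] [525.1  34.1  26. ]
side holder 0.72 [202.8 292.9] [566.9  40.5   0. ]
side lens_mount 0.71 [248.2 265.1] [466.3 -95.4   0. ]
side black_cap_vial 0.83 [227.  378.3] [ 678.1 -109.     0. ]
side white_cap_vial 0.82 [180.7 243.6] [503.6 178.   -0. ]
side cage_cube 0.53 [169.7 298.6] [633.5 184.2   0. ]
(380, 884, 3)
```

View pics/end.png

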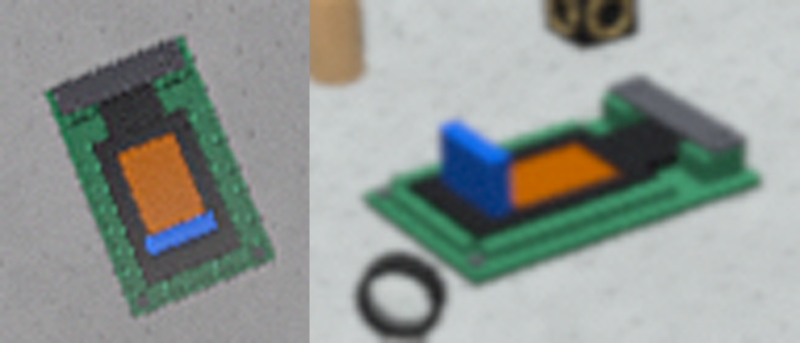

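Run:
```python
from h import *
for n in ("top","side"):
    a=np.load(n+"_c.npy",allow_pickle=True).item()["color"].astype(float); c=manip.camera(n); b=c["color"].astype(float)
    for t,x,y,h in (("lens",465,-96,66),("bvial",686,-93,60),("wvial",513,180,60),("cube",642,196,34)):
        q=proj(c,np.array([[x+i,y+j,k] for i in(-20,20) for j in(-20,20) for k in(0,h)],float)); r0,c0=q.min(0).astype(int); r1,c1=q.max(0).astype(int)
        A=a[r0:r1,c0:c1].mean(2).astype(np.float32);B=b[r0:r1,c0:c1].mean(2).astype(np.float32)
        print(n,t,"mean|d|",round(float(abs(A-B).mean()),1),"shift",np.round(cv2.phaseCorrelate(A,B)[0],2))
```

```text
top lens mean|d| 2.4 shift [-0.08  0.1 ]
top bvial mean|d| 2.7 shift [-0.02  0.55]
top wvial mean|d| 2.3 shift [ 0.61 -0.11]
top cube mean|d| 3.0 shift [-0.06  0.09]
side lens mean|d| 2.4 shift [0.02 0.14]
side bvial mean|d| 1.4 shift [-0.04  0.5 ]
side wvial mean|d| 1.4 shift [ 0.41 -0.04]
side cube mean|d| 1.6 shift [-0.02  0.01]
```

```bash
python3 -c "
from cell import manip; print(manip.sign_off())"
```

```text
the job is handed in; nothing more can be done
None
```

The filter plate is seated in the holder and released, and the job is handed in at about 25 s of the 61 s allowed. I pulled the plate out by its tongue and set it down about 70 mm clear of the cover. I then regripped it by the blue bar, turned it round, and put the tongue under the lip at about 12 degrees. The tip touched the front wall at about 5 N. I then levelled the plate, lowered it until it met the seat, opened the gripper and backed away.

**Seating:** the last side and top pictures show the plate flat between the rails, with the tongue under the lip and the rear end behind the stop. At release the tool was 17.0 mm up, the height expected for a fully seated plate.

**Bystanders:** comparing pictures from before and after, the lens mount and cube show shifts of about 0.1 pixel. The two vials gave 0.4–0.6 pixel, but their picture differences are at noise level, so I take all four as unmoved.

**Disagreements:**
- The front wall was felt about 3 mm further along than my camera fit of the holder put it. I used the contact position instead.
- The networks' position estimates differed from each other and from earlier readings, mostly by a few mm. The largest differences, about 10–20 mm, were for the two vials and the cube.

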